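# Unlock the hand press and set a rivet

## Robot

A 7-joint arm with a two-finger parallel gripper is mounted at the origin on the work surface. World frame = base frame: x ahead of the robot, y to its left, z up, the work surface at z = 0. Lengths are in m, angles in rad, forces in N, time in s.
With the tool pointing down it reaches from about 0.35 to 0.9 m from the base axis. Payload 19.9 kg.
Tool frame: the origin (TCP) lies between the finger pads; the fingertips stand 14 mm ahead of it and the grasp point (between the pads) lies 5 mm behind it; z points along the fingers, y is the direction in which the jaws open and shut (so a half turn about z gives the same grasp; the last joint's range is limited). The gripper opens to 94 mm and grips with 3 to 60 N. Pads are 16 mm wide; open, the fingers measure 119 mm over their backs; the gripper's body (75 mm by 177 mm) begins 78 mm behind the grasp point.
Start: joints at [1.216, 0.417, -0.01, 1.614, 0.005, 1.111, -0.053], TCP at [0.192, -0.595, 0.219] pointing down, gripper open.
Joint ranges: [-2.81, 2.81], [-0.39, 2.02], [-1.27, 1.25], [0.06, 2.57], [-1.19, 4.33], [0.19, 2], [-2.82, 2.82]. Speed limits (rad/s): [1.89, 1.89, 2.39, 2.39, 3.01, 3.01, 3.01].

## Interface

Orientations are given as a unit quaternion [w, x, y, z].
In Python, from workcell import manip gives the robot as it stands.
- The arm moves only by the tool carry_out, never from a script. Its argument "series" is a list of rows, each a list of 4 numbers: the shift along the tool's x, y, z scaled (see below), then the turn about the tool's z scaled (see below). In form: [[tx, ty, tz, roll], ...]. A call has 1 to 20 rows; each row shifts and turns the commanded pose from where the row before left it, along the tool's axes as they then stand; what a row does not reach is not made up. The controller multiplies each number of a shift by 0.12 m and each number of a turn by pi/4 rad. A row lasts 1/10 s, in which the tool goes at most 50 mm and 8.59 degrees, less where a joint would pass 70% of its speed; a pose out of reach is approached as far as the arm can. A call with a number of a shift or a turn outside -1 to 1 is refused whole. A call with a gripper value outside its range is refused whole. "gripper" is the opening, from 0 (shut) to 1 (fully open), set as the call begins (left out, the last holds). The fingers move at their own pace and stop on an object; "newtons" is the grip in N (left out, the last holds). Time passes only in rows, so rows that do not move let the fingers close. It gives the time, the measured TCP pose, the force and the opening at its end, in the units of the state.
- manip.get_obs(): the state, without advancing time (a new reading comes with each control period).
- manip.read_camera(name): name is "scene" or "top" or "wrist"; returns the picture (480x640x3 uint8, blue, green, red); there is no depth.
- manip.calibration(name): a dict with "K" (3x3 intrinsics, pixels), "view" (4x4, takes a point from world to camera coordinates); the wrist camera has in their place "tool_from_camera" (4x4, takes a point from camera to tool coordinates, whose origin is the TCP and whose axes are the flange's). Camera axes: x right, y down, z forward; pixel columns grow to the right and rows downward; lengths in m; the calibration is good to about 2 mm. A picture is of the moment at which its call begins: read the wrist's pose just before it. calibration takes no time and is no camera call.
- manip.job_done(): hands the job in, once; it reports no verdict.
The state is a dict: "clock": time; "joint_positions": joint angles; "joint_velocities": joint speeds; "joint_efforts": joint torques, N m; "tool_pos": TCP position; "ee_rot": TCP orientation; "force": force on the tool from outside, world axes, zero at the start; "wrist_torque": the same for the moment, N m; "width": opening from 0.0 (shut) to 1.0 (fully open).
Only numpy, scipy, OpenCV 4.12 (cv2) and the standard library are available. Lean on these libraries where they do the work, as an engineer would, in place of code of your own. Each camera call takes 0.05 s, during which the arm holds its last target. There are 200 camera calls.

## Task

Set the rivet that stands proud in the wooden slat. While the press is still locked by its spring clip, slide the slat along the bed, without lifting it off, until the rivet sits centred under the punch; then pull the clip sideways out of the ram, put it in the metal tray, and push the palm knob down to drive the rivet home with the punch, letting the ram spring back up. Leave the tape, the carton and the cutter where they are.

Things in the scene. Friction and masses are not known exactly. Their poses are not given: they have to be found in the camera images.
- press: Hand press: grey cast C-frame on a grey laminate bed, heavy, fixed. Origin on the ram's axis, on the table under the bed. z up, x from the ram to the column, so the throat and the clip's loop look to its -x, about towards the robot; y along the bed's longer part. Bed x -100..160, y -120..220 mm, top at z = 18. Column 50 x 50 mm at x 85..135, its foot |y| < 55 from x = 70; arm 44 mm wide at z 125..177.
- ram (a joint): How far the ram (24 mm steel rod with the punch below and the palm knob on top) is pushed down, m: 0 = up, held by a spring; at most 0.038. It takes 3 N at first, 5 N near the end and some 6 N more to drive the rivet, and springs back when let go. With the clip in, it stops after 1.5 mm. It meets the rivet on the slat at 0.030 and has it home at 0.034.
- punch_tip (a point): Centre of the flat lower face of the punch (20 mm across), on the ram's axis; 65 mm above the table with the ram up, 30 mm above the rivet's top.
- knob_top (a point): Centre of the top of the black mushroom-shaped palm knob (70 mm across, 48 mm high) on the ram; 288 mm above the table with the ram up. It overhangs the clip: its underside is 40 mm above the clip's loop, so a hand cannot come straight down on the loop and has to lean back, away from the press.
- pin_hole (a point): Centre of the 8 mm cross hole through the ram, on the ram's axis, 192.5 mm above the table. It runs along the press's x, just above the flat top (z = 190 mm) of the guide barrel, which is round, 26 mm in radius, and reaches down to z = 104 mm.
- clip_loop (a point): Centre, half-way up, of the loop of the steel spring clip (R-clip, 5 mm wire, 114 mm long, 60 g): a two-turn coil 30 mm across, 10 mm high, its axis z upright; it can be gripped across its 30 mm. x points from the loop along the legs. In place it is 56 mm from the ram's axis to the press's -x, 12.5 mm to its +y, 193 mm above the table; below it is only air down to the bed.
- clip_tip (a point): End of the clip's straight leg, 94 mm from the loop's centre along the clip's x, at y = -12.5 mm. In place this leg goes through the cross hole and the bent leg springs round the ram's +y side. Pulled straight along the clip's -x, the snap gives way within 20 mm at about 10 to 13 N and the leg is clear of the ram after 53 mm.
- slat_grip (a point): A good place to hold the slat: on its centre line, half-way up, 110 mm from the rivet. The slat is a wooden strip 50 x 200 x 10 mm (75 g) lying loose and flat on the bed. y points along it from the rivet to the free end, x across its 50 mm width, z up. It runs from 30 mm beyond the rivet to 170 mm on the other side of it.
- rivet_top (a point): Centre of the top of the round brass rivet cap (14 mm across, 3 mm thick) near one end of the slat. Its shank is already in the slat; the cap's underside stands 4 mm above the wood until it is driven.
- rivet (a joint): How far the rivet has been driven, m: 0 = 4 mm proud, 0.004 = home on the wood. It stays where it is pushed.
- tray: Aluminium tray 170 x 130 x 22 mm with 4 mm walls and floor, loose on the mat. Origin at the centre of its underside, z up, x along the 170 mm side.
- tape: Roll of paper tape lying flat, 100 mm across, 25 mm high; origin under its centre. To be left alone.
- carton: Cardboard carton 110 x 80 x 90 mm; origin under its centre. To be left alone.
- cutter: Cutter knife lying flat, handle 150 x 22 x 12 mm, its blade 40 mm beyond the handle's +x end; origin under the handle's centre. To be left alone.
Things that resemble listed ones, but are neither listed nor needed, are in the scene too. There is more than one size of the part that bears slat_grip; the job needs the larger.

How it is judged:
By the outcome, as a careful person would: the job done as asked, in the order asked, and still so for the second after the job is handed in, with the robot touching nothing.
It also fails if it takes over 70 s, if anything falls off the work surface, if the arm or the gripper's body presses on something with over 40 N, if the wrist force passes 120 N, or if a joint passes its speed limit or range.

## Working session

There is one attempt and no reset: what is moved stays moved. The work goes in short steps, Python scripts to look and compute and a tool call to move; the robot and the scene stay as the last step left them, time stands still between calls to the robot, and variables do not carry over. Pictures are saved under pics/ and viewed, about 8 in all and at most 12, crops included, and the job is handed in when it is done.

Besides the shell and the picture viewer there is one more tool, called after "Request:" by a JSON object that holds its "op" and its "data". carry_out: Moves the arm, as the interface text tells. Shifts and turns lie within -1 to 1; 1 stands for 0.12 m of shift or pi/4 rad of turn. Its arguments: {"type":"object","properties":{"series":{"type":"array","items":{"type":"array","items":{"type":"number"}}},"gripper":{"type":"number"},"newtons":{"type":"number"}},"required":["series"]}

```bash
ls; mkdir -p pics
cat > h.py <<'E'
import numpy as np, cv2
from scipy.spatial.transform import Rotation as R
from workcell import manip
def cam(n):
    c=manip.calibration(n);K=np.array(c["K"])
    if "view" in c: return K,np.array(c["view"])
    o=manip.get_obs();T=np.eye(4);q=o["ee_rot"]
    T[:3,:3]=R.from_quat([q[1],q[2],q[3],q[0]]).as_matrix();T[:3,3]=o["tool_pos"]
    return K,np.linalg.inv(T@np.array(c["tool_from_camera"]))
def ray(KV,p):
    K,V=KV;d=V[:3,:3].T@np.linalg.inv(K)@[p[0],p[1],1.];o=-V[:3,:3].T@V[:3,3]
    return o,d/np.linalg.norm(d)
def onz(KV,p,z):
    o,d=ray(KV,p);return o+d*(z-o[2])/d[2]
def two(KV1,p1,KV2,p2):
    o1,d1=ray(KV1,p1);o2,d2=ray(KV2,p2)
    s=np.linalg.lstsq(np.c_[d1,-d2],o2-o1,rcond=None)[0]
    a=o1+d1*s[0];b=o2+d2*s[1];return (a+b)/2,np.linalg.norm(a-b)
def proj(KV,P):
    K,V=KV;P=np.atleast_2d(P);c=(V[:3,:3]@P.T+V[:3,3:])
    u=K@c;return (u[:2]/u[2]).T
E
python3 - <<'E'
from h import *
o=manip.get_obs();print(o)
for n in("scene","top","wrist"):
    cv2.imwrite(f"pics/{n}0.png",manip.read_camera(n)); K,V=cam(n);print(n,K.round(1).tolist(),(-V[:3,:3].T@V[:3,3]).round(3),V[2,:3].round(3))
print(manip.calibration("wrist"))
E
```

```text
pics
{'clock': 0.0, 'joint_positions': array([ 1.21650208,  0.41796281, -0.01031042,  1.61416321,  0.00471929,
        1.1107234 , -0.05298732]), 'joint_velocities': array([-0.00088029,  0.00017944, -0.00057016,  0.00077585,  0.0014761 ,
        0.0027842 ,  0.00023518]), 'joint_efforts': array([-2.76765597e-03, -8.51249456e+01,  6.37397747e-01, -4.25994730e+01,
       -4.89560177e-02,  1.85655121e-02,  1.01863268e-04]), 'tool_pos': array([ 0.1921997 , -0.59433112,  0.21883684]), 'ee_rot': array([-5.98616906e-04,  9.87791868e-01,  1.55778189e-01, -1.48203059e-04]), 'force': array([0.63947934, 0.94103316, 0.42334399]), 'wrist_torque': array([ 0.03056946,  0.08698494, -0.02708093]), 'width': 0.9982682212895129}
scene [[481.2, 0.0, 325.3], [0.0, 481.2, 241.6], [0.0, 0.0, 1.0]] [1.389 0.144 0.934] [-0.754 -0.054 -0.654]
top [[609.2, 0.0, 327.1], [0.0, 609.2, 240.8], [0.0, 0.0, 1.0]] [0.203 0.049 1.57 ] [ 0.195  0.004 -0.981]
wrist [[431.4, 0.0, 320.7], [0.0, 431.4, 243.3], [0.0, 0.0, 1.0]] [ 0.261 -0.572  0.384] [-0.239 -0.075 -0.968]
{'K': array([[431.36950862,   0.        , 320.72431059],
       [  0.        , 431.36950862, 243.27976184],
       [  0.        ,   0.        ,   1.        ]]), 'tool_from_camera': array([[ 8.82394232e-04, -9.68197052e-01, -2.50187311e-01,
         7.21393849e-02],
       [ 9.99998411e-01,  1.24191640e-03, -1.27914946e-03,
        -6.88331377e-04],
       [ 1.54918046e-03, -2.50185785e-01,  9.68196609e-01,
        -1.65030497e-01],
       [ 0.00000000e+00,  0.00000000e+00,  0.00000000e+00,
         1.00000000e+00]])}
```

View pics/top0.png

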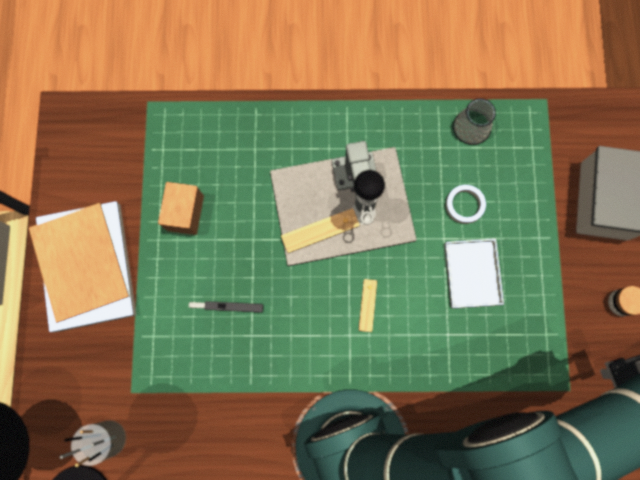

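View pics/scene0.png

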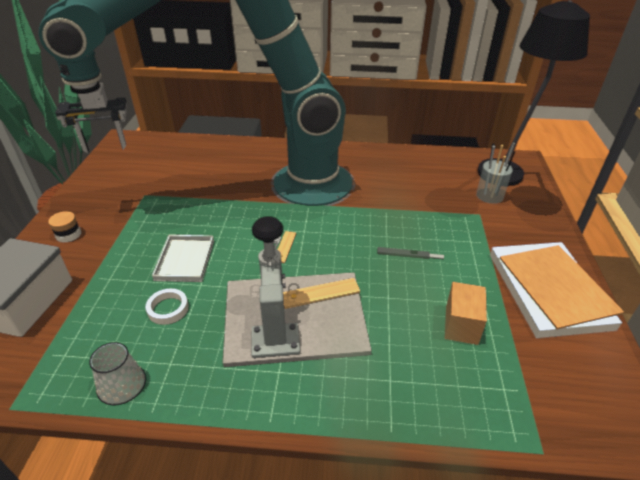

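The top view shows the press (knob at 369,185), the slat on the bed (285,243 to 355,218), a shorter decoy strip on the mat (368,305) and the tray at (473,273). The tape is at (466,204), the carton at (180,208) and the cutter at (230,307). Next is a close crop.

Run:
```python
from h import *
a=cv2.imread("pics/top0.png")[135:275,260:430];b=cv2.imread("pics/scene0.png")[210:365,210:380]
a=cv2.resize(a,None,fx=4,fy=4,interpolation=cv2.INTER_CUBIC)
b=cv2.resize(b,(int(170*3.6),int(155*3.6)),interpolation=cv2.INTER_CUBIC)
cv2.imwrite("pics/c1.png",a);cv2.imwrite("pics/c2.png",b)
```

```text
(no output)
```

View pics/c1.png

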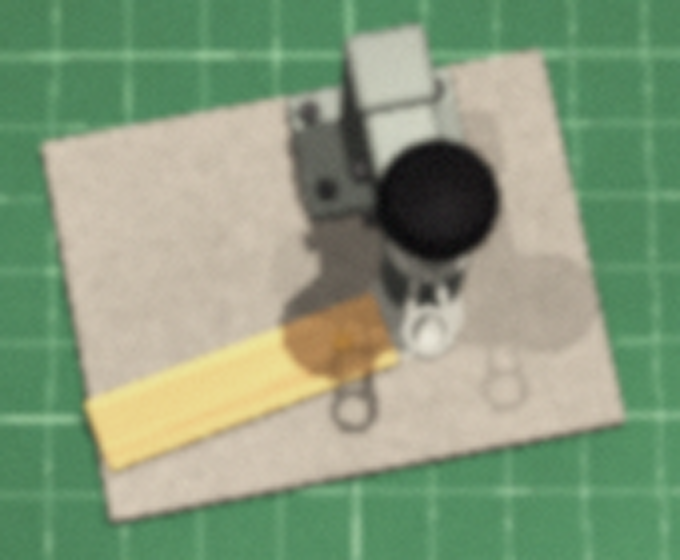

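```bash
cat >> h.py <<'E'
def rigid(A,B):
    A,B=np.array(A),np.array(B);a,b=A.mean(0),B.mean(0);H=(A-a).T@(B-b)
    th=np.arctan2(H[0,1]-H[1,0],H[0,0]+H[1,1]);M=np.array([[np.cos(th),-np.sin(th)],[np.sin(th),np.cos(th)]])
    t=b-M@a;return th,M,t,np.linalg.norm((M@A.T).T+t-B,axis=1)
E
python3 - <<'E'
from h import *
KV=cam("top");S=cam("scene")
f=lambda p:(260+p[0]/4-.4,135+p[1]/4-.4)
C=[onz(KV,f(p),.018)[:2] for p in [(42,143),(542,52),(622,420),(112,520)]]
th,M,t,e=rigid([(.16,.22),(.16,-.12),(-.1,-.12),(-.1,.22)],C)
print("press",np.degrees(th),t,"res",e)
P=lambda x,y,z:np.r_[M@[x,y]+t,z]
print("knob pred top px",proj(KV,P(0,0,.288)),"seen",f((440,198)), "scene",proj(S,P(0,0,.288)))
L=onz(KV,f((430,333)),.198);print("loop ray",L,"pred",P(-.056,.0125,.193),proj(KV,P(-.056,.0125,.198)),f((430,333)))
# slat corners at z .028
sl=[onz(KV,f(p),.028)[:2] for p in [(372,293),(400,362),(113,470),(86,402)]]
print("slat",np.array(sl).round(4).tolist(),"sides",[np.linalg.norm(sl[i]-sl[i-1]).round(4) for i in range(4)])
print("rivet",onz(KV,f((345,332)),.035))
# tray
img=cv2.imread("pics/top0.png")
hsv=cv2.cvtColor(img,cv2.COLOR_BGR2HSV)
m=((hsv[...,1]<50)&(hsv[...,2]>130)).astype(np.uint8);m[:, :440]=0;m[:,515:]=0;m[:232]=0;m[315:]=0
c=max(cv2.findContours(m,0,2)[0],key=cv2.contourArea);r=cv2.minAreaRect(c)
print(r);print("tray corners",[onz(KV,p,.015)[:2].round(3).tolist() for p in cv2.boxPoints(r)], onz(KV,r[0],.015))
E
```

```text
press 10.65778617469449 [ 0.58752457 -0.0388116 ] res [0.00099336 0.00205873 0.00301396 0.00149684]
knob pred top px [[369.45526826 182.39522024]] seen (369.6, 184.1) scene [[267.52119498 220.88934923]]
loop ray [ 0.52931907 -0.03800764  0.198     ] pred [ 0.53017882 -0.03688402  0.193     ] [[366.60791216 217.49067962]] (367.1, 217.85)
slat [[0.5967, -0.0114], [0.5505, -0.029], [0.4803, 0.1566], [0.5251, 0.1744]] sides [np.float64(0.1991), np.float64(0.0494), np.float64(0.1984), np.float64(0.0482)]
rivet [0.56903553 0.00667921 0.035     ]
((474.1402282714844, 272.76220703125), (69.1301498413086, 52.454978942871094), 83.6598129272461)
tray corners [[0.509, -0.249], [0.524, -0.385], [0.345, -0.394], [0.331, -0.261]] [ 0.42629148 -0.32240161  0.015     ]
```

View pics/c2.png

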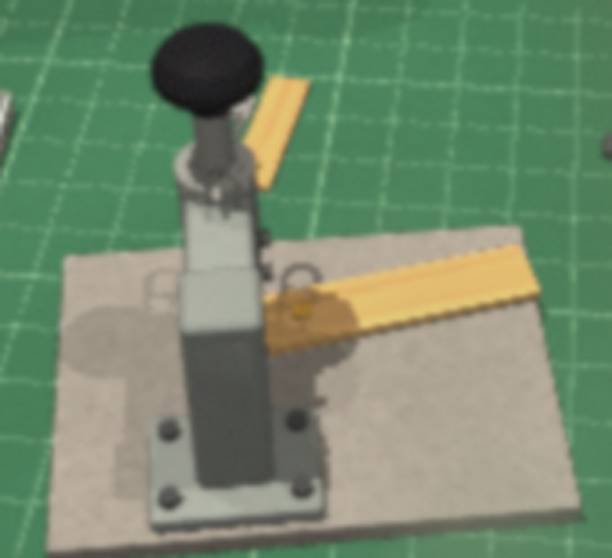

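The slat on the bed measures 199 x 49 mm, so it is the larger one. Its rivet shows at crop (345,332), and the strip on the mat at (368,305) is the decoy. The dark rings on the bed are shadows; the bright loop at top-view (367,218) is the clip. The bed fit and the knob agree to about 2 mm, so I'll move to a viewing pose beside the slat.

Request:
{"op": "carry_out", "data": {"series": [[0, 0, -0.35, 0], [0, 0, -0.35, 0], [0.211, -0.275, 0, 0], [0.211, -0.275, 0, 0], [0.211, -0.275, 0, 0], [0.211, -0.275, 0, 0], [0.211, -0.275, 0, 0], [0.211, -0.275, 0, 0], [0.211, -0.275, 0, 0], [0.211, -0.275, 0, 0], [0.211, -0.275, 0, 0], [0.211, -0.275, 0, 0], [0.211, -0.275, 0, 0], [0.211, -0.275, 0, 0], [0.211, -0.275, 0, 0], [0.211, -0.275, 0, 0], [0.211, -0.275, 0, 0], [0.211, -0.275, 0, 0], [0.211, -0.275, 0, 0], [0.211, -0.275, 0, 0]], "gripper": 1}}

```text
clock: 2.15
tool_pos: [0.4434, 0.1124, 0.3036]
ee_rot: [0.0, 0.988, 0.156, 0.0]
force: [1.4, 0.4, 0.3]
width: 0.997
```

Request:
{"op": "carry_out", "data": {"series": [[0.211, -0.275, 0, 0], [0.211, -0.275, 0, 0], [0, 0, 0.2, -0.18], [0, 0, 0.2, -0.18], [0, 0, 0, -0.18], [0, 0, 0, -0.18], [0, 0, 0, -0.18], [0, 0, 0, -0.18], [0, 0, 0, -0.18], [0, 0, 0, -0.18], [0, 0, 0, -0.18], [0, 0, 0, -0.18], [0, 0, 0, -0.18], [0, 0, 0, -0.087], [0, 0, 0, 0], [0, 0, 0, 0]]}}

```text
clock: 3.75
tool_pos: [0.471, 0.189, 0.2553]
ee_rot: [-0.0, 0.568, 0.823, -0.0]
force: [-0.1, -0.6, 0.0]
width: 0.996
```

```bash
cat >> h.py <<'E'
def pose():
    o=manip.get_obs();q=o["ee_rot"];M=R.from_quat([q[1],q[2],q[3],q[0]]).as_matrix()
    return o,np.array(o["tool_pos"]),M,np.degrees(np.arctan2(M[1,0],M[0,0]))
def to(target):
    o,p,M,th=pose();print("units to go",(M.T@(np.array(target)-p)/.12).round(3))
E
python3 - <<'E'
from h import *
o,p,M,th=pose();print(p,th,M[:,2],o["force"],o["clock"])
KV=cam("wrist");print(KV[1].tolist());cv2.imwrite("pics/w1.png",manip.read_camera("wrist"))
E
```

```text
[0.47102313 0.1890306  0.2553427 ] 110.78823024513423 [-3.09939401e-04  5.26543509e-05 -9.99999951e-01] [-0.12115237 -0.56510042  0.04137862] 3.75
[[0.9345841318536815, 0.35574127922815085, -0.0008017109340470934, -0.5071204112742111], [0.34482168811847597, -0.9053380703143156, 0.24791325467323966, -0.024826516249301808], [0.08746715892509221, -0.23197224121147111, -0.968781902915668, 0.42799843239153607], [0.0, 0.0, 0.0, 1.0]]
```

View pics/w1.png

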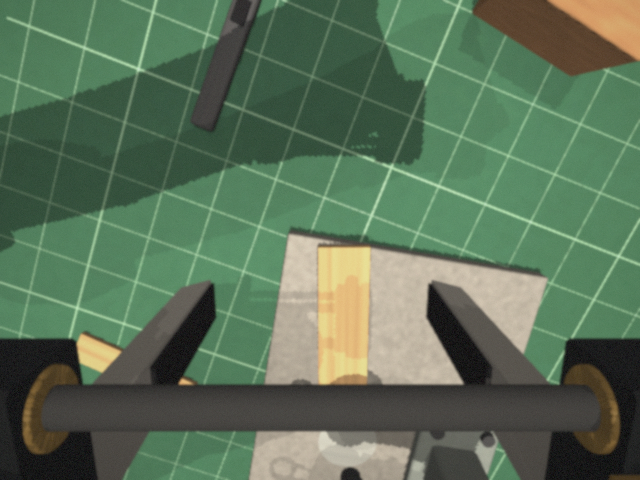

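The wrist view shows the slat's free end (318–370, row 246) and two bed corners (290,231 and 545,275). The gripper bar hides the rivet. I'll measure the slat from here.

Run:
```python
from h import *
KV=cam("wrist");im=cv2.imread("pics/w1.png");h=cv2.cvtColor(im,cv2.COLOR_BGR2HSV)
m=((h[...,0]>10)&(h[...,0]<28)&(h[...,1]>75)&(h[...,2]>120)).astype(np.uint8)
m[:,:300]=0;m[:,390:]=0;m[:236]=0;m[384:]=0
for r in(262,300,340,375):
    c=np.where(m[r])[0];print(r,c.min(),c.max(),onz(KV,(c.min()-.5,r),.028)[:2].round(4),onz(KV,(c.max()+.5,r),.028)[:2].round(4))
rows=np.where(m[:,325:365].sum(1)>30)[0];r0=rows.min()-.5
a=onz(KV,(322,r0),.028)[:2];b=onz(KV,(366,r0),.028)[:2]
pts=np.array([(np.where(m[r])[0].min()+np.where(m[r])[0].max())/2 for r in range(255,380)])
f=np.polyfit(range(255,380),pts,1)
e=onz(KV,(np.polyval(f,r0),r0),.028)[:2];g=onz(KV,(np.polyval(f,375),375),.028)[:2]
d=(e-g)/np.linalg.norm(e-g);print("end row",r0,"end",e,"dir deg",np.degrees(np.arctan2(d[1],d[0])))
print("rivet",e-.17*d,"grip",e-.06*d)
print("bed corners",onz(KV,(290,231),.018),onz(KV,(545.5,275),.018))
```

```text
262 318 369 [0.4842 0.145 ] [0.5303 0.1626]
300 318 368 [0.4979 0.109 ] [0.5442 0.1266]
340 318 367 [0.5129 0.0692] [0.5595 0.0869]
375 318 367 [0.5268 0.0326] [0.5744 0.0508]
end row 245.5 end [0.5016757  0.16900641] dir deg 110.8966814315334
rivet [0.56231196 0.01018814] grip [0.52307673 0.1129529 ]
bed corners [0.44967025 0.16172468 0.018     ] [0.69895103 0.20936663 0.018     ]
```

Request:
{"op": "carry_out", "data": {"series": [[-0.25, 0.06, 0, 0], [-0.25, 0.06, 0, 0], [-0.246, 0.06, 0, 0], [0, 0, 0.3, 0], [0, 0, 0.3, 0], [0, 0, 0.3, 0], [0, 0, 0.3, 0], [0, 0, 0.3, 0], [0, 0, 0.2, 0], [0, 0, 0.136, 0], [0, 0, 0, 0], [0, 0, 0, 0]]}}

```text
clock: 5.0
tool_pos: [0.5235, 0.1135, 0.0355]
ee_rot: [0.0, 0.567, 0.824, 0.0]
force: [-0.2, 0.2, 0.2]
width: 1.001
```

Request:
{"op": "carry_out", "data": {"series": [[0, 0, 0, 0], [0, 0, 0, 0], [0, 0, 0, 0], [0, 0, 0, 0], [0, 0, 0, 0], [0, 0, 0, 0], [0, 0, 0, 0], [0, 0, 0, 0], [0, 0, 0, 0], [0, 0, 0, 0]], "gripper": 0.3, "newtons": 10}}

```text
clock: 6.0
tool_pos: [0.5233, 0.1133, 0.0352]
ee_rot: [0.0, 0.567, 0.824, 0.0]
force: [0.4, -0.7, 2.6]
width: 0.534
```

Run:
```python
from h import *
o,p,M,th=pose();print(p,th,o["force"],o["width"],o["clock"])
im=manip.read_camera("top")[160:260,270:420]
cv2.imwrite("pics/t2.png",im)
w=manip.read_camera("wrist");cv2.imwrite("pics/w2.png",w)
s=manip.read_camera("scene");cv2.imwrite("pics/s2.png",s)
a=cv2.resize(im,(600,400),interpolation=cv2.INTER_CUBIC)
b=cv2.resize(s[215:365,220:380],(427,400),interpolation=cv2.INTER_CUBIC)
c=np.hstack([cv2.resize(a,(400,267)),cv2.resize(w,(400,300))[:267]]);
b=cv2.resize(s[215:365,220:380],(352,330),interpolation=cv2.INTER_CUBIC)
out=np.zeros((597,800,3),np.uint8);out[:267]=c;out[267:,:352]=b
cv2.imwrite("pics/v2.png",out)
```

```text
[0.52326056 0.11325092 0.03517896] 110.93454808157817 [ 0.35672679 -0.68994703  2.58714555] 0.5341402641941397 6.0
```

View pics/v2.png

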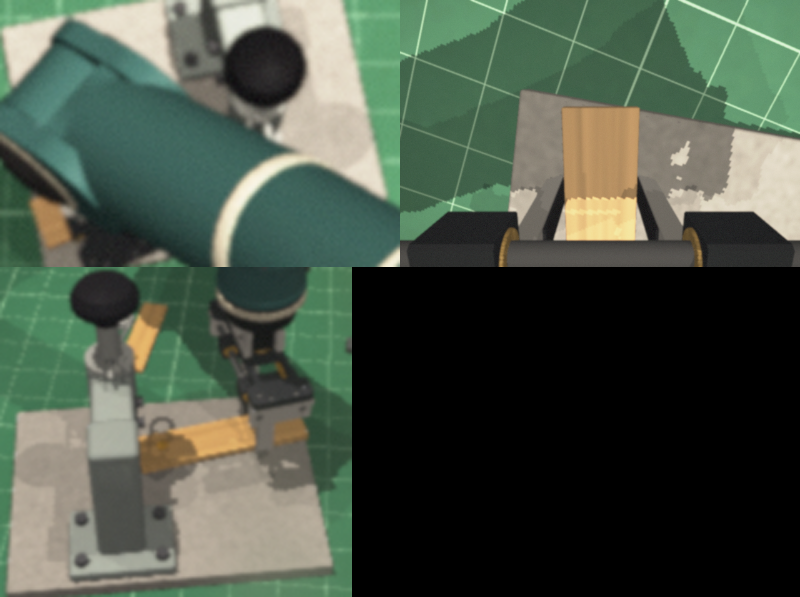

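The jaws closed at 50 mm on the larger slat. The free end is in close view, at about rows 171 and columns 259–382 in the wrist picture, so I'll refine the rivet and bed corner from it.

Run:
```python
from h import *
KV=cam("wrist");im=cv2.imread("pics/w2.png")
h=cv2.cvtColor(im,cv2.COLOR_BGR2HSV)
m=((h[...,0]>5)&(h[...,0]<28)&(h[...,1]>85)&(h[...,2]>90)).astype(np.uint8);m[:,:230]=0;m[:,420:]=0;m[:160]=0;m[280:]=0
rr=np.arange(185,270);L=[np.where(m[r])[0].min()-.5 for r in rr];Rr=[np.where(m[r])[0].max()+.5 for r in rr]
r0=np.where(m[:,280:360].sum(1)>60)[0].min()-.5
for r in(190,230,265):print(r,L[r-185],Rr[r-185])
e=(onz(KV,(np.median(L[:8]),r0),.028)+onz(KV,(np.median(Rr[:8]),r0),.028))[:2]/2
d=np.r_[np.cos(np.radians(110.93)),np.sin(np.radians(110.93))]
print("end",r0,e,"rivet",e-.17*d)
o,p,M,th=pose();print("tcp-to-end",np.linalg.norm(e-p[:2]))
# bed edges: gray bed vs green, fit lines
g=cv2.cvtColor(im,cv2.COLOR_BGR2LAB)[...,1].astype(int)
top=[(c,np.where(g[100:260,c]>126)[0].min()+100) for c in range(400,640,8) if (g[100:260,c]>126).any()]
print(top[::4])
lef=[(np.where(g[r,100:260]>126)[0].min()+100,r) for r in range(160,290,8) if (g[r,100:260]>126).any()]
print(lef[::3])
def line(pts):
    w=np.array([onz(KV,q,.018)[:2] for q in pts]);vx,vy,x,y=cv2.fitLine(w.astype(np.float32),cv2.DIST_HUBER,0,.001,.001).ravel();return np.array([x,y]),np.array([vx,vy]),w
for q in(top,lef):
    c,v,w=line(q);print("edge",c,np.degrees(np.arctan2(v[1],v[0]))%180)
```

```text
190 258.5 382.5
230 259.5 381.5
265 261.5 379.5
end 170.5 [0.50204906 0.1678501 ] rivet [0.56277766 0.00906711]
tcp-to-end 0.058559946515159826
[(400, np.int64(179)), (432, np.int64(185)), (464, np.int64(190)), (496, np.int64(197)), (528, np.int64(202)), (560, np.int64(208)), (592, np.int64(214)), (624, np.int64(220))]
[(np.int64(192), 160), (np.int64(190), 184), (np.int64(187), 208), (np.int64(185), 232), (np.int64(182), 256), (np.int64(180), 280)]
edge [0.59464675 0.18717696] 10.817227
edge [0.4562583  0.12451282] 100.95708
```

Request:
{"op": "carry_out", "data": {"series": [[-0.056, 0.008, 0, 0], [-0.056, 0.008, 0, 0], [-0.056, 0.008, 0, 0], [-0.056, 0.008, 0, 0], [-0.056, 0.008, 0, 0], [-0.056, 0.008, 0, 0], [-0.056, 0.008, 0, 0], [-0.053, 0.01, 0, 0], [0, 0, 0, 0], [0, 0, 0, 0]]}}

```text
clock: 7.15
tool_pos: [0.5503, 0.0652, 0.0352]
ee_rot: [0.0, 0.567, 0.824, -0.0]
force: [1.4, -1.9, 4.4]
width: 0.531
```

Run:
```python
from h import *
o,p,M,th=pose();print(p,th,o["force"],o["width"],o["clock"])
KV=cam("wrist");im=manip.read_camera("wrist");cv2.imwrite("pics/w3.png",im);S=cam("scene")
s=manip.read_camera("scene");cv2.imwrite("pics/s3.png",s)
ex=np.array([.9821,.1882]);ey=np.array([-.1882,.9821])
d=np.r_[np.cos(np.radians(th)),np.sin(np.radians(th))]
h=cv2.cvtColor(im,cv2.COLOR_BGR2HSV)
m=((h[...,0]>5)&(h[...,0]<28)&(h[...,1]>85)&(h[...,2]>90)).astype(np.uint8);m[:,:230]=0;m[:,420:]=0;m[:160]=0;m[280:]=0
r0=np.where(m[:,280:360].sum(1)>60)[0].min()-.5
L=[np.where(m[r])[0].min()-.5 for r in range(185,195)];Q=[np.where(m[r])[0].max()+.5 for r in range(185,195)]
e=(onz(KV,(np.median(L),r0),.028)+onz(KV,(np.median(Q),r0),.028))[:2]/2
rv=e-.17*d;print("end",r0,e,"rivet",rv,"tcp-end",np.linalg.norm(e-p[:2]))
g=cv2.cvtColor(im,cv2.COLOR_BGR2LAB)[...,1].astype(int)
top=[(c,np.where(g[60:200,c]>126)[0].min()+60) for c in range(330,640,8) if (g[60:200,c]>126).any()]
lef=[(np.where(g[r,60:250]>126)[0].min()+60,r) for r in range(160,290,8) if (g[r,60:250]>126).any()]
print(top[::5],lef[::4])
for q in(top,lef):
    w=np.array([onz(KV,t,.018)[:2] for t in q],np.float32);vx,vy,x,y=cv2.fitLine(w,cv2.DIST_HUBER,0,.001,.001).ravel();print("edge",x,y,np.degrees(np.arctan2(vy,vx))%180, "ex",ex@[x,y]+.1,"ey",ey@[x,y]-.22)
cv2.imwrite("pics/v3.png",np.hstack([cv2.resize(s[250:330,240:370],(650,400),interpolation=cv2.INTER_CUBIC)]))
```

```text
[0.55029133 0.06517234 0.03517188] 110.8868152017797 [ 1.41290166 -1.93822253  4.44613982] 0.5314245998326331 7.15
end 170.5 [0.52915901 0.1197839 ] rivet [ 0.58976792 -0.03904481] tcp-end 0.05855764191645882
[(330, np.int64(60)), (370, np.int64(60)), (410, np.int64(60)), (450, np.int64(60)), (490, np.int64(61)), (530, np.int64(70)), (570, np.int64(77)), (610, np.int64(85))] [(np.int64(149), 160), (np.int64(147), 192), (np.int64(145), 224), (np.int64(142), 256), (np.int64(140), 288)]
edge 0.5747406 0.17939828 15.724679 ex 0.6982154890567064 ey -0.15197912469655275
edge 0.4668665 0.070178874 101.13279 ex 0.5717172470524907 ey -0.23894160202965142
```

View pics/w3.png

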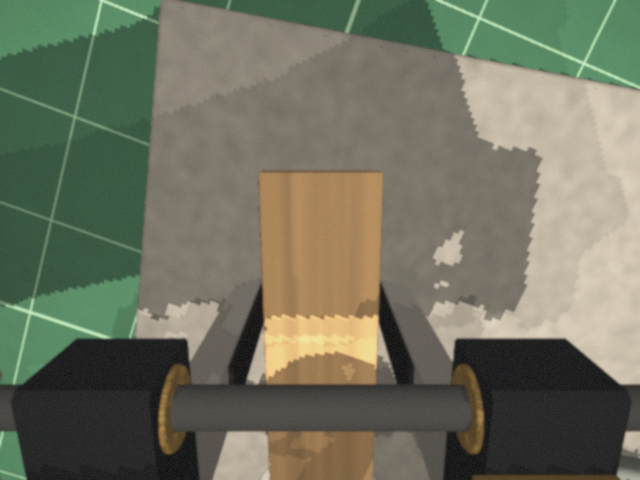

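Run:
```python
from h import *
KV=cam("wrist");im=cv2.imread("pics/w3.png")
ey=np.array([-.1882,.9821])
g=cv2.cvtColor(im,cv2.COLOR_BGR2LAB)[...,1].astype(int)
top=[(c,np.where(g[2:200,c]>126)[0].min()+1.5) for c in range(190,640,6)]
w=np.array([onz(KV,t,.018)[:2] for t in top],np.float32);vx,vy,x,y=cv2.fitLine(w,cv2.DIST_HUBER,0,.001,.001).ravel();print("edge",x,y,np.degrees(np.arctan2(vy,vx))%180,"ey",ey@[x,y]-.22)
# knob: dark blob in the scene and first top picture
for n,f,b in(("top","top0.png",(165,210,345,395)),("scene","scene0.png",(212,250,245,290))):
    i=cv2.imread("pics/"+f)[b[0]:b[1],b[2]:b[3]];mm=(i.max(2)<45).astype(np.uint8)
    c=max(cv2.findContours(mm,0,1)[0],key=cv2.contourArea);(u,v),r=cv2.minEnclosingCircle(c);
    print(n,u+b[2],v+b[0],r,cv2.boundingRect(c)); K=cam(n)
    for o in((.5892,-.0379),):print(proj(K,[[*o,.288],[*o,.264],[*o,.245]]).round(1).tolist())
```

```text
edge 0.54607755 0.17706989 10.855601 ey -0.14887145827561618
top 367.29999923706055 184.89999961853027 15.839923858642578 (7, 6, 32, 29)
[[369.0, 181.7], [368.4, 184.8], [367.8, 187.2]]
scene 267.0 229.0 14.560319900512695 (8, 5, 29, 26)
[[267.8, 221.4], [268.5, 230.0], [269.1, 236.6]]
```

The bed edges put the ram axis at (0.5893, -0.0383). The rivet, from the slat's end, is at (0.5898, -0.0390), so it is centred to within about 1 mm. Now I'll release, rise and turn to look at the clip.

Request:
{"op": "carry_out", "data": {"series": [[0, 0, 0, 0], [0, 0, 0, 0], [0, 0, 0, 0], [0, 0, 0, 0], [0, 0, 0, 0], [0, 0, -0.2, 0], [0, 0, -0.3, 0], [0, 0, -0.4, 0], [0, 0, -0.4, 0], [0, 0, -0.4, 0], [0, 0, -0.4, 0], [0, 0, -0.4, 0]], "gripper": 1}}

```text
clock: 8.45
tool_pos: [0.5492, 0.0663, 0.3372]
ee_rot: [0.0, 0.567, 0.824, -0.0]
force: [0.2, 0.1, 0.1]
width: 1.0
```

Request:
{"op": "carry_out", "data": {"series": [[-0.255, -0.093, 0, 0], [-0.255, -0.093, 0, 0], [-0.255, -0.093, 0, 0], [0, 0, 0, -0.178], [0, 0, 0, -0.178], [0, 0, 0, -0.178], [0, 0, 0, -0.178], [0, 0, 0, -0.178], [0, 0, 0, -0.178], [0, 0, 0, -0.178], [0, 0, 0, -0.178], [0, 0, 0, -0.178], [0, 0, 0, -0.178], [0, 0, 0, 0], [0, 0, 0, 0]]}}

```text
clock: 9.95
tool_pos: [0.5512, -0.0314, 0.3351]
ee_rot: [-0.0, -0.094, 0.996, 0.0]
force: [-0.2, 0.3, 0.4]
width: 0.998
```

Run:
```python
from h import *
o,p,M,th=pose();print(p,th,o["force"],o["width"],o["clock"],o["joint_positions"].round(2))
KV=cam("wrist");im=manip.read_camera("wrist");cv2.imwrite("pics/w4.png",im)
ex=np.array([.9821,.1882]);ey=np.array([-.1882,.9821]);O=np.array([.5893,-.0383])
P=lambda x,y,z:np.r_[O+x*ex+y*ey,z]
for q in((-.056,.0125,.198),(0,0,.288),(0,.11,.028)):print(q,proj(KV,P(*q)).round(1))
```

```text
[ 0.55118604 -0.03144824  0.33508469] -169.210072455917 [-0.16168099  0.30393114  0.39975756] 0.997542514897731 9.95 [ 0.94  0.44 -1.25  1.62  0.42  1.39  1.4 ]
(-0.056, 0.0125, 0.198) [[317.1 209.2]]
(0, 0, 0.288) [[293.  340.6]]
(0, 0.11, 0.028) [[405.  232.4]]
```

View pics/w4.png

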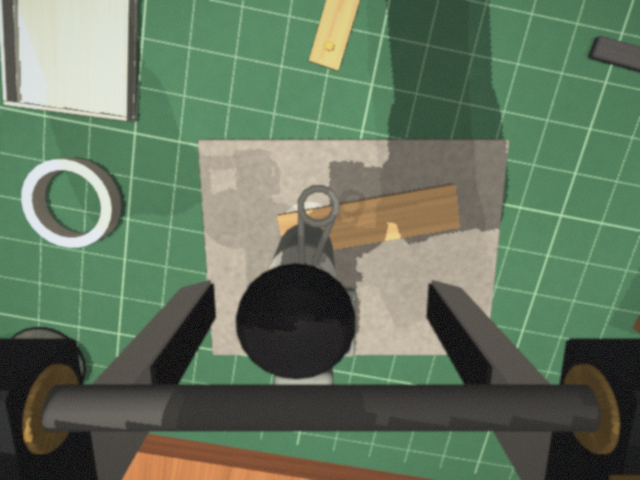

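The clip loop is seen at (319,205), close to the predicted (317,209). The knob, the slat under the ram and a riveted decoy strip at (335,45) are also in view. I'll refine the loop position from this picture.

Run:
```python
from h import *
KV=cam("wrist");L=onz(KV,(319,205),.198);ex=np.array([.9821,.1882]);ey=np.array([-.1882,.9821]);O=np.array([.5893,-.0383])
print(L,ex@(L[:2]-O),ey@(L[:2]-O))
print("knob mid",proj(KV,[*O,.264]))
o,p,M,th=pose()
for f in(.004,):
    t=np.r_[L[:2]*.5+.5*(O-.056*ex+.0125*ey)-f*ex,.204];print(t);to(t)
print("turn units",(th-(-169.15))/45)
K2=cam("top");i=manip.read_camera("top");cv2.imwrite("pics/t4.png",i)
```

```text
[ 0.52876889 -0.03579145  0.198     ] -0.05897549806984341 0.013855600542703543
knob mid [[295.45704861 321.68520871]]
[ 0.52643099 -0.03693     0.204     ]
units to go [ 0.211 -0.006  1.093]
turn units -0.0010937251629179123
```

Request:
{"op": "carry_out", "data": {"series": [[0.105, -0.003, 0, 0], [0.106, -0.003, 0, 0], [0, 0, 0.25, 0], [0, 0, 0.25, 0], [0, 0, 0.25, 0], [0, 0, 0.15, 0], [0, 0, 0.1, 0], [0, 0, 0.06, 0], [0, 0, 0, 0], [0, 0, 0, 0]]}}

```text
clock: 11.05
tool_pos: [0.5269, -0.0369, 0.2086]
ee_rot: [0.0, -0.096, 0.995, -0.0]
force: [-0.0, 0.1, -0.1]
width: 0.998
```

Run:
```python
from h import *
o,p,M,th=pose();print(p,th,o["force"],o["width"],o["clock"],o["joint_positions"].round(3))
im=manip.read_camera("wrist");cv2.imwrite("pics/w5.png",im);s=manip.read_camera("scene")
out=np.hstack([cv2.resize(im,(480,360)),cv2.resize(s[190:310,225:325],(300,360),interpolation=cv2.INTER_CUBIC)]);cv2.imwrite("pics/v5.png",out)
to([0.52643099,-0.03693,.204])
```

```text
[ 0.52688639 -0.03690786  0.20861103] -168.98459514737297 [-0.01889171  0.07635778 -0.0819853 ] 0.9982968912202698 11.05 [ 0.907  0.488 -1.149  1.84   0.491  1.137  1.349]
units to go [0.004 0.002 0.039]
```

View pics/v5.png

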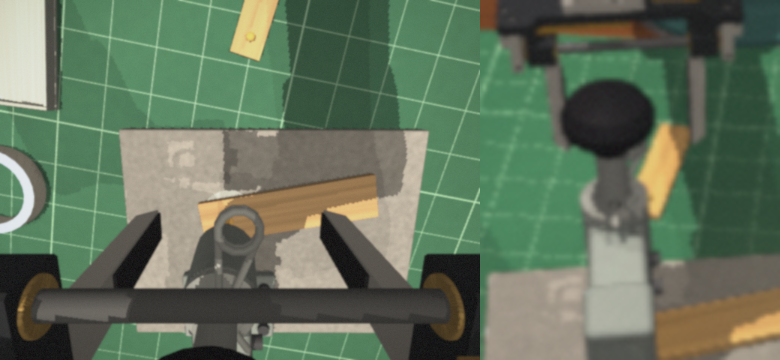

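The loop is at wrist (319,307), midway between the open fingers, and there is no contact. I'll lower the last 5 mm and grip.

Request:
{"op": "carry_out", "data": {"series": [[0.004, 0.002, 0.02, 0], [0, 0, 0.019, 0], [0, 0, 0, 0]]}}

```text
clock: 11.45
tool_pos: [0.5259, -0.0369, 0.203]
ee_rot: [-0.0, -0.096, 0.995, 0.0]
force: [-0.4, 1.0, -0.1]
width: 0.997
```

Request:
{"op": "carry_out", "data": {"series": [[0, 0, 0, 0], [0, 0, 0, 0], [0, 0, 0, 0], [0, 0, 0, 0], [0, 0, 0, 0], [0, 0, 0, 0], [0, 0, 0, 0], [0, 0, 0, 0], [0, 0, 0, 0], [0, 0, 0, 0], [0, 0, 0, 0], [0, 0, 0, 0]], "gripper": 0.1, "newtons": 35}}

```text
clock: 12.65
tool_pos: [0.526, -0.0369, 0.2032]
ee_rot: [-0.0, -0.096, 0.995, 0.0]
force: [0.6, -0.0, 0.3]
width: 0.309
```

Run:
```python
from h import *
o,p,M,th=pose();print(p,th,o["force"],o["width"]*94,o["clock"],o["joint_positions"].round(3))
im=manip.read_camera("wrist");cv2.imwrite("pics/w6.png",im)
print(proj(cam("wrist"),[[.5305,-.0362,.198]]),onz(cam("wrist"),(319,307),.198))
```

```text
[ 0.52597609 -0.0368926   0.20324652] -168.96541721274255 [ 0.6452135  -0.03699346  0.28318249] 29.078006846734056 12.65 [ 0.903  0.493 -1.144  1.847  0.496  1.128  1.344]
[[318.03131059 318.93102595]] [ 0.52505773 -0.03683963  0.198     ]
```

Gripped at 29 mm. Now pulling straight out.

Request:
{"op": "carry_out", "data": {"series": [[0.06, 0, 0, 0], [0.06, 0, 0, 0], [0.06, 0, 0, 0], [0.06, 0, 0, 0], [0.06, 0, 0, 0], [0.06, 0, 0, 0], [0.06, 0, 0, 0], [0.06, 0, 0, 0], [0.06, 0, 0, 0], [0.06, 0, 0, 0], [0, 0, 0, 0]]}}

```text
clock: 13.8
tool_pos: [0.4546, -0.051, 0.2033]
ee_rot: [-0.0, -0.096, 0.995, -0.0]
force: [0.6, -0.3, -0.5]
width: 0.308
```

Run:
```python
from h import *
o,p,M,th=pose();print(p,th,o["force"],o["width"]*94,o["clock"],o["joint_positions"].round(3))
im=manip.read_camera("wrist");cv2.imwrite("pics/w7.png",im);s=manip.read_camera("scene");cv2.imwrite("pics/s7.png",s)
out=np.hstack([cv2.resize(im,(480,360)),cv2.resize(s[190:310,215:335],(320,360),interpolation=cv2.INTER_CUBIC)]);cv2.imwrite("pics/v7.png",out)
```

```text
[ 0.45456115 -0.05104465  0.20328395] -168.9838722758202 [ 0.5759878  -0.30942382 -0.54786918] 28.976302014844492 13.8 [ 1.088  0.334 -1.212  2.004  0.364  1.047  1.47 ]
```

View pics/v7.png

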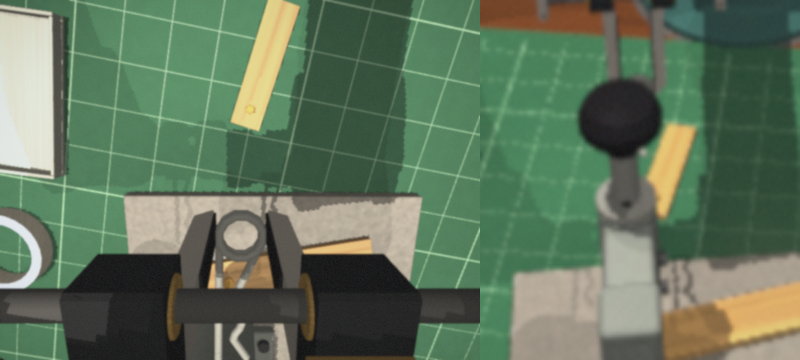

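The loop is held between the jaws (wrist 240,235 in the left half) and the ram's hole is free. I'll carry the clip to the tray, turning it to relax the wrist joints.

Request:
{"op": "carry_out", "data": {"series": [[0.088, -0.236, 0, 0], [0.088, -0.236, 0, 0], [0.088, -0.236, 0, 0], [0.088, -0.236, 0, 0], [0.088, -0.236, 0, 0], [0, 0, 0, 0.174], [0, 0, 0, 0.174], [0, 0, 0, 0.174], [0, 0, 0, 0.174], [0, 0, 0, 0.174], [0, 0, 0, 0.174], [0, 0, 0, 0.174], [0, 0, 0, 0.174], [0, 0, 0, 0.174], [0, 0, 0, 0.174], [0, 0, 0, 0.174], [0, 0, 0, 0.174], [0, 0, 0, 0.174], [0, 0, 0, 0.174], [0, 0, 0, 0.174]]}}

```text
clock: 15.9
tool_pos: [0.431, -0.1996, 0.2032]
ee_rot: [-0.0, 0.802, 0.597, 0.0]
force: [-0.1, -0.7, -0.3]
width: 0.309
```

Request:
{"op": "carry_out", "data": {"series": [[0, 0, 0, 0.174], [0, 0, 0, 0.174], [0, 0, 0, 0.174], [0, 0, 0, 0.174], [0, 0, 0, 0.174], [0, 0, 0, 0.174], [0, 0, 0, 0.174], [0, 0, 0, 0.174], [0, 0, 0, 0.174], [0, 0, 0, 0], [0, 0, 0, 0]]}}

```text
clock: 17.0
tool_pos: [0.4308, -0.1996, 0.2031]
ee_rot: [-0.0, 1.0, 0.03, -0.0]
force: [0.4, 0.5, -0.8]
width: 0.302
```

Run:
```python
from h import *
o,p,M,th=pose();print(p,th,o["force"],o["width"]*94,o["clock"],o["joint_positions"].round(3))
K=cam("top")
img=cv2.imread("pics/t4.png");hsv=cv2.cvtColor(img,cv2.COLOR_BGR2HSV)
m=((hsv[...,1]<50)&(hsv[...,2]>130)).astype(np.uint8);m[:,:440]=0;m[:,515:]=0;m[:232]=0;m[315:]=0
c=max(cv2.findContours(m,0,2)[0],key=cv2.contourArea)
q=np.array([onz(K,x,.022)[:2] for x in c[:,0]],np.float32)*1000;r=cv2.minAreaRect(q);print("tray",r)
print("tape",onz(K,(466,204),.025))
```

```text
[ 0.4308322  -0.19956989  0.20313499] 3.3880125158578736 [ 0.369151    0.49761332 -0.81388843] 28.42898557753454 17.0 [ 0.889  0.206 -0.581  1.977  0.134  0.996 -1.267]
tray ((425.55511474609375, -309.50262451171875), (175.3027801513672, 156.41539001464844), 3.8316195011138916)
tape [ 0.60629761 -0.30800442  0.025     ]
```

Request:
{"op": "carry_out", "data": {"series": [[0.071, 0.253, 0, 0], [0.071, 0.253, 0, 0], [0.071, 0.253, 0, 0], [0.071, 0.254, 0, 0], [0, 0, 0.25, 0], [0, 0, 0.25, 0], [0, 0, 0.25, 0], [0, 0, 0.25, 0], [0, 0, 0.2, 0], [0, 0, 0, 0], [0, 0, 0, 0]]}}

```text
clock: 18.1
tool_pos: [0.4715, -0.3192, 0.0597]
ee_rot: [-0.0, 1.0, 0.028, -0.0]
force: [0.3, -0.3, -0.4]
width: 0.305
```

Run:
```python
from h import *
o,p,M,th=pose();print(p,th,o["force"],o["width"]*94,o["clock"],o["joint_positions"].round(3))
im=manip.read_camera("wrist");cv2.imwrite("pics/w8.png",im);s=manip.read_camera("scene")
out=np.hstack([cv2.resize(im,(480,360)),cv2.resize(s[210:300,135:225],(320,360),interpolation=cv2.INTER_CUBIC)]);cv2.imwrite("pics/v8.png",out)
```

```text
[ 0.47151142 -0.31924344  0.05966573] 3.2422816493824387 [ 0.34455519 -0.34484316 -0.38688061] 28.642927459278578 18.1 [ 0.888  0.562 -0.444  1.862  0.328  0.79  -1.244]
```

View pics/v8.png

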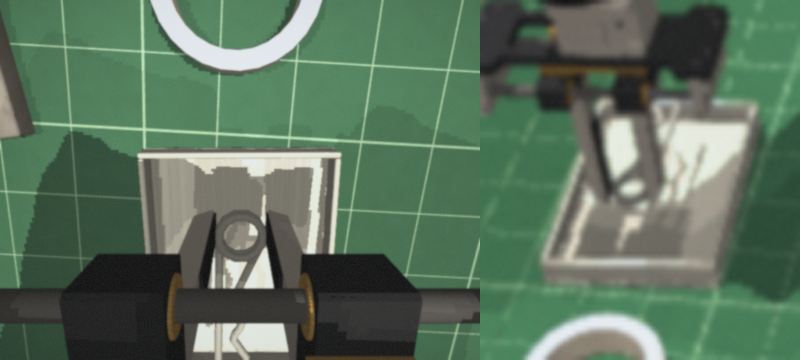

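The clip is centred between the tray walls (columns 140–340). I'll lower it and release with a small opening.

Request:
{"op": "carry_out", "data": {"series": [[0, 0, 0.12, 0], [0, 0, 0.1, 0], [0, 0, 0.06, 0], [0, 0, 0.03, 0], [0, 0, 0, 0], [0, 0, 0, 0]]}}

```text
clock: 18.8
tool_pos: [0.4714, -0.3193, 0.0222]
ee_rot: [-0.0, 1.0, 0.027, 0.0]
force: [-0.5, -0.4, -0.2]
width: 0.309
```

Request:
{"op": "carry_out", "data": {"series": [[0, 0, 0, 0], [0, 0, 0, 0], [0, 0, 0, 0], [0, 0, 0, 0], [0, 0, 0, 0], [0, 0, -0.1, 0], [0, 0, -0.2, 0], [0, 0, -0.3, 0], [0, 0, -0.4, 0], [0, 0, -0.4, 0], [0, 0, -0.4, 0], [0, 0, -0.4, 0], [0, 0, -0.35, 0], [0, 0, 0, 0]], "gripper": 0.48}}

```text
clock: 20.2
tool_pos: [0.4728, -0.3196, 0.3347]
ee_rot: [0.003, 1.0, 0.027, 0.003]
force: [0.0, -0.6, 0.1]
width: 0.485
```

Run:
```python
from h import *
o,p,M,th=pose();print(p,th,o["force"],o["width"]*94,o["clock"],o["joint_positions"].round(3))
im=manip.read_camera("wrist");cv2.imwrite("pics/w9.png",im)
t=manip.read_camera("top");cv2.imwrite("pics/t9.png",t)
print(manip.get_obs()["clock"])
```

```text
[ 0.47282124 -0.31957981  0.3346697 ] 3.141024842986742 [ 0.00759356 -0.58087971  0.11996815] 45.57158799989526 20.2 [ 0.978  0.267 -0.539  1.593  0.142  1.312 -1.097]
20.3
```

Request:
{"op": "carry_out", "data": {"series": [[0, 0, -0.1, 0], [0.157, -0.327, 0, 0], [0.157, -0.327, 0, 0], [0.157, -0.327, 0, 0], [0.157, -0.327, 0, 0], [0.157, -0.327, 0, 0], [0.157, -0.327, 0, 0], [0.157, -0.327, 0, 0], [0, 0, 0, 0], [0, 0, 0, 0]], "gripper": 0}}

```text
clock: 21.3
tool_pos: [0.5879, -0.0369, 0.3397]
ee_rot: [-0.0, 1.0, 0.028, -0.001]
force: [0.1, -0.6, 0.2]
width: 0.004
```

Run:
```python
from h import *
o,p,M,th=pose();print(p,th,o["force"],o["width"]*94,o["clock"],o["joint_positions"].round(3))
to([.5893,-.0383,.304]);to([.5893,-.0383,.2655])
```

```text
[ 0.58787976 -0.03689828  0.3397018 ] 3.2364250919157866 [ 0.14975342 -0.61282816  0.17351435] 0.40989695274027294 21.3 [ 0.538  0.334 -0.684  1.529  0.213  1.357 -1.679]
units to go [0.012 0.013 0.297]
units to go [0.012 0.013 0.618]
```

Down to just above the knob, then onto it in small steps.

Request:
{"op": "carry_out", "data": {"series": [[0.012, 0.013, 0.1, 0], [0, 0, 0.1, 0], [0, 0, 0.08, 0], [0, 0, 0.04, 0], [0, 0, 0.04, 0], [0, 0, 0.04, 0], [0, 0, 0, 0]]}}

```text
clock: 22.0
tool_pos: [0.5895, -0.0397, 0.2917]
ee_rot: [0.0, 1.0, 0.027, -0.0]
force: [-1.4, -3.3, 3.4]
width: 0.004
```

Request:
{"op": "carry_out", "data": {"series": [[0, 0, 0.04, 0], [0, 0, 0.04, 0], [0, 0, 0.03, 0], [0, 0, 0.03, 0], [0, 0, 0.02, 0], [0, 0, 0, 0]]}}

```text
clock: 22.6
tool_pos: [0.5897, -0.0394, 0.2727]
ee_rot: [-0.0, 1.0, 0.027, 0.0]
force: [1.1, -3.8, 5.3]
width: 0.004
```

Request:
{"op": "carry_out", "data": {"series": [[0, 0, 0.015, 0], [0, 0, 0.01, 0], [0, 0, 0.01, 0], [0, 0, 0, 0], [0, 0, 0, 0]]}}

```text
clock: 23.1
tool_pos: [0.5897, -0.0394, 0.2692]
ee_rot: [0.0, 1.0, 0.027, 0.0]
force: [0.5, -3.6, 8.5]
width: 0.002
```

Request:
{"op": "carry_out", "data": {"series": [[0, 0, 0.01, 0], [0, 0, 0.01, 0], [0, 0, 0, 0], [0, 0, 0, 0]]}}

```text
clock: 23.5
tool_pos: [0.5898, -0.0394, 0.267]
ee_rot: [0.0, 1.0, 0.027, 0.0]
force: [-1.8, -3.4, 13.0]
width: 0.003
```

Request:
{"op": "carry_out", "data": {"series": [[0, 0, 0.01, 0], [0, 0, 0.01, 0], [0, 0, 0, 0], [0, 0, 0, 0]]}}

```text
clock: 23.9
tool_pos: [0.5899, -0.0394, 0.2653]
ee_rot: [0.0, 1.0, 0.027, 0.001]
force: [-5.6, -3.6, 20.9]
width: 0.004
```

Request:
{"op": "carry_out", "data": {"series": [[0, 0, 0.01, 0], [0, 0, 0.01, 0], [0, 0, 0, 0], [0, 0, 0, 0]]}}

```text
clock: 24.3
tool_pos: [0.59, -0.0394, 0.2649]
ee_rot: [0.001, 1.0, 0.027, 0.001]
force: [-18.1, -4.7, 47.5]
width: 0.005
```

There is firm resistance after the drive: 13 N, then 21 N, then 47 N within 2 mm, at about 37 mm of travel. So the rivet is home. Now I'll let the ram up and go round to the slat side to look under the punch.

Request:
{"op": "carry_out", "data": {"series": [[0, 0, -0.05, 0], [0, 0, -0.07, 0], [0, 0, -0.08, 0], [0, 0, -0.08, 0], [0, 0, -0.08, 0], [0, 0, -0.15, 0], [0, 0, -0.2, 0], [0, 0, 0, 0]]}}

```text
clock: 25.1
tool_pos: [0.5902, -0.0386, 0.3495]
ee_rot: [-0.0, 1.0, 0.027, 0.001]
force: [0.5, -0.1, 0.7]
width: 0.005
```

Run:
```python
from h import *
o,p,M,th=pose();print(p,th,o["force"],o["clock"],o["joint_positions"].round(3))
ex=np.array([.9821,.1882]);ey=np.array([-.1882,.9821]);O=np.array([.5893,-.0383])
t=np.r_[O+.2*ey,p[2]];print(t);to(t);print("roll units",(th-100.9)/45)
# predicted rivet pixel from candidate poses at th=100.9
a=np.radians(100.9);Rm=np.array([[np.cos(a),np.sin(a),0],[np.sin(a),-np.cos(a),0],[0,0,-1]])
c=manip.calibration("wrist")
for d,z in((.12,.085),(.13,.09),(.12,.1),(.13,.11)):
    T=np.eye(4);T[:3,:3]=Rm;T[:3,3]=[*(O+d*ey),z];V=np.linalg.inv(T@np.array(c["tool_from_camera"]))
    print(d,z,proj((np.array(c["K"]),V),[[*O,.031],[*O,.035],[*O,.065]]).round(1).tolist())
```

```text
[ 0.59016049 -0.03863233  0.34948821] 3.148493929886589 [ 0.54247798 -0.13807765  0.6649914 ] 25.1 [ 0.54   0.331 -0.685  1.511  0.211  1.372 -1.676]
[0.55166    0.15812    0.34948821]
units to go [-0.23  -1.655 -0.   ]
roll units -2.1722556904469648
0.12 0.085 [[321.8, 460.4], [321.8, 465.4], [321.9, 508.1]]
0.13 0.09 [[321.7, 468.1], [321.8, 473.0], [321.8, 515.3]]
0.12 0.1 [[321.8, 443.1], [321.8, 447.5], [321.8, 485.5]]
0.13 0.11 [[321.7, 445.4], [321.7, 449.7], [321.8, 486.0]]
```

Request:
{"op": "carry_out", "data": {"series": [[-0.046, -0.331, 0, 0], [-0.046, -0.331, 0, 0], [-0.046, -0.331, 0, 0], [-0.046, -0.331, 0, 0], [-0.046, -0.331, 0, 0], [0, 0, 0, -0.181], [0, 0, 0, -0.181], [0, 0, 0, -0.181], [0, 0, 0, -0.181], [0, 0, 0, -0.181], [0, 0, 0, -0.181], [0, 0, 0, -0.181], [0, 0, 0, -0.181], [0, 0, 0, -0.181], [0, 0, 0, -0.181], [0, 0, 0, -0.181], [0, 0, 0, -0.181]], "gripper": 1}}

```text
clock: 26.8
tool_pos: [0.5507, 0.1576, 0.3462]
ee_rot: [-0.001, 0.635, 0.773, -0.0]
force: [0.2, -0.0, -0.4]
width: 0.998
```

Request:
{"op": "carry_out", "data": {"series": [[0, 0, 0.297, 0], [0, 0, 0.297, 0], [0, 0, 0.297, 0], [0, 0, 0.297, 0], [0, 0, 0.297, 0], [0, 0, 0.297, 0], [0, 0, 0.297, 0], [-0.222, 0, 0, 0], [-0.222, 0, 0, 0], [-0.222, 0, 0, 0], [0, 0, 0, 0], [0, 0, 0, 0]]}}

```text
clock: 28.0
tool_pos: [0.5658, 0.0789, 0.0969]
ee_rot: [-0.001, 0.637, 0.771, -0.0]
force: [-0.2, 0.1, -0.5]
width: 0.999
```

Run:
```python
from h import *
o,p,M,th=pose();print(p,th,o["force"],o["clock"],o["joint_positions"].round(3))
KV=cam("wrist");im=manip.read_camera("wrist");cv2.imwrite("pics/w10.png",im);s=manip.read_camera("scene");cv2.imwrite("pics/s10.png",s)
O=[.5893,-.0383];pr=proj(KV,[[*O,.031],[*O,.035],[*O,.065]]);print(pr.round(1).tolist())
a=cv2.resize(im[400:480,250:410],(800,400),interpolation=cv2.INTER_CUBIC)
w9=cv2.imread("pics/w9.png")
out=np.zeros((600,800,3),np.uint8);out[:400]=a
out[400:,:266]=cv2.resize(w9,(266,200));out[400:,270:530]=cv2.resize(s[200:300,140:270],(260,200),interpolation=cv2.INTER_CUBIC);out[400:,535:795]=cv2.resize(im,(260,200))
cv2.imwrite("pics/v10.png",out)
```

```text
[0.5658234  0.07888049 0.09687922] 100.80690878218924 [-0.20970913  0.06002263 -0.50597393] 28.0 [ 0.493  0.656 -0.92   1.828  0.624  0.978 -0.507]
[[322.9, 448.6], [323.0, 453.2], [323.1, 492.2]]
```

View pics/v10.png

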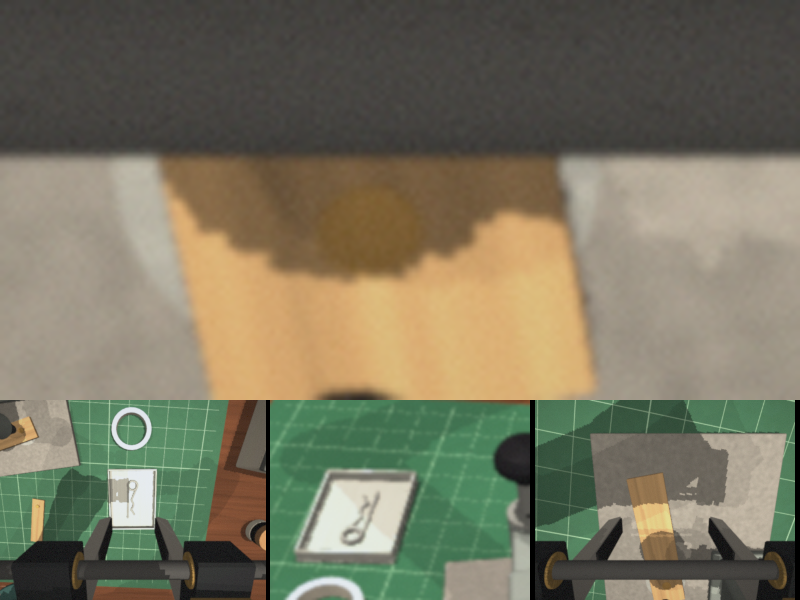

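The last picture shows the rivet cap flat on the wood at wrist (324,446), where (323,449) was predicted. The punch is raised clear of it and the clip lies in the tray. The arm touches nothing, so I'll hand in.

```bash
python3 -c "
from workcell import manip
print(manip.job_done())"
```

```text
the job is handed in; nothing more can be done
None
```

The rivet is driven, the clip is in the tray, and I handed the job in after about 28 s of robot time. The hand-in reports no verdict.

- **Slide:** I gripped the larger slat and slid it along the bed without lifting it, with the clip still in. My measurements put the rivet within about 1 mm of the ram axis.
- **Clip:** I gripped the loop and pulled it straight out. The last picture shows it lying inside the tray.
- **Drive:** I pushed the knob down about 37 mm. Resistance rose from 5 N to 13 N through the rivet stage, then hit a hard stop. The last step reached 47 N, which is more than was needed; it came through the fingertips, not the gripper's body.
- **Last check:** The cap looks flat on the wood and the punch is back up. The cap showed about 3 pixels (roughly 2 mm) from where I predicted it along the view, about the calibration's error. I couldn't measure the remaining rivet gap directly.
- **Left alone:** I never went near the tape, the carton or the cutter, but I didn't check the carton and cutter again at the end.

The tool stayed pointing straight down for the clip instead of leaning back. I gripped the top 8 mm of the loop from slightly outside, which cleared the knob without contact.

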